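# Push the loose base out of a tart tin over a spice tin

### The arm

A 6-joint arm with a two-finger parallel gripper is mounted at the origin on the work surface. World frame = base frame: x ahead of the robot, y to its left, z up, the work surface at z = 0. Lengths are in m, angles in degrees, forces in N, time in s.
With the tool pointing down it reaches from about 0.375 to 0.75 m from the base axis. Payload 9 kg.
Tool frame: the origin (TCP) lies where the fingers leave the gripper's body, on its centre line; the fingertips stand 73 mm ahead of it and the grasp point (between the pads) lies 54 mm ahead of it (robot.tip_reach is the distance from the TCP to the fingertips, in m); z points along the fingers, y is the line along which they close (so a half turn about z gives the same grasp; the last joint's range is limited). The gripper opens to 85 mm and grips with 20 to 120 N. Pads are 22 mm wide; open, the fingers measure 114 mm over their backs; the gripper's body (76 mm by 85 mm) begins 54 mm behind the grasp point. The pads swing forward as they close: fully open they stand 13 mm farther back than shut.
Start: joints at [-12.473, 5.964, 5.575, 89.605, 0, 77.527], TCP at [0.6, 0, 0.304] pointing down, gripper open.
Joint ranges: [-171.21, 171.21], [-48.23, 106.86], [-62.78, 66.21], [-105.2, 120.99], [-86.42, 89.51], [-180, 180]. Speed limits (degrees/s): [127.2, 127.2, 147.25, 180, 180, 180].

### API

Orientations are given as [roll, pitch, yaw] about the fixed x, y, z axes, in that order (R = Rz(yaw) Ry(pitch) Rx(roll)).
In Python, from plant import robot gives the robot as it stands. Calls block until the motion is done:
- robot.move_pose(position, orientation): joint-space move of the TCP to a pose.
- robot.line_to(position, vel=0.15, rotation=None, guard=None): straight line of the TCP; rotation=None keeps the orientation; vel is the mean speed in m/s. With guard (N) it stops when the force on the tool has changed by that much, and returns True; else False.
- robot.goto_joints(angles): joint-space move.
- robot.set_gripper(opening): finger opening in m; the grip force is fixed at half the most; returns when the fingers have stopped.
- robot.pause(seconds).
- robot.ik(position, orientation): joint angles nearest the present ones, or None.
- robot.observe(): the state.
- robot.grab_frame(name): name is "scene" or "side" or "wrist"; returns the picture (384x512x3 uint8, blue, green, red); there is no depth.
- robot.get_calibration(name): a dict with "vertical_fov" (degrees; the focal length in pixels is half the picture's height over the tangent of half this angle, whatever the lens; pixels are square), "cx", "cy" (the principal point, pixels), "k1" (the pictures are not rectified: a ray, as slopes to the right and down, at radius r is drawn at 1 + k1 r^2 times it, then the intrinsics apply), "rvec" (rotation vector, rad) and "tvec" (3), from world to camera coordinates, as OpenCV has them. Camera axes: x right, y down, z forward; pixel columns grow to the right and rows downward; lengths in m; the calibration is good to about 2 mm. A picture is of the moment at which its call begins: read the wrist's pose just before it. get_calibration takes no time and is no camera call; for the wrist camera it gives the pose at the moment of the call.
A pose or a line that the arm cannot do raises robot.IKError and nothing moves.
- robot.job_done(): hands the job in; it is judged then, once.
The state is a dict: "time": time; "q": joint angles; "qvel": joint speeds; "joint_torque": joint torques, N m; "tool_pos": TCP position; "tcp_rot": TCP orientation; "ft_force": force on the tool from outside, world axes, zero at the start; "torque": the same for the moment, N m; "gripper_width": finger opening in m; "gripper_force": force on a finger pad.
Only numpy, scipy, OpenCV 4.12 (cv2) and the standard library are available. Lean on these libraries where they do the work, as an engineer would, in place of code of your own. Each camera call takes 0.05 s, during which the arm holds its last target. There are 200 camera calls.

### The job

The small tart tin has a loose base lying in its ring. Pick the tart tin up by its ring and let it down over the slim yellow spice tin, so that the spice tin pushes the base up out of the ring and the ring ends flat on the counter around the spice tin. Then lift the base off the top of the spice tin and lay it flat on the round wooden board, setting it down rather than dropping it; leave the spice tin standing inside the ring.

Things in the scene. Friction and masses are not known exactly. Their poses are not given: they have to be found in the camera images.
- tart_ring: Loose bright steel ring of a tart tin, 66 mm outside diameter, 28 mm tall, wall 3 mm, 80 g. At its foot a lip 3 mm thick turns inward and leaves a round hole of 48 mm. Origin: centre of its underside; z up along its axis. It starts upright on the counter (z = 0) with the base inside it. To pick it up, grip it across its outside diameter.
- tart_base: Loose black round base of the tart tin, a flat disc 57 mm in diameter, 6 mm thick, 50 g. Origin: centre of its underside; z is its axis. It starts lying free on the lip inside the ring, its underside 3 mm above the ring's, with too little gap to get a finger beside it; it comes out upwards.
- spice_tin: Slim spice tin, yellow with a white band and a flat steel lid, 32 mm in diameter, 52 mm tall, 150 g, loose, standing upright on the counter. It passes up through the hole of the ring with 8 mm to spare all round. Origin: centre of its underside; z up. The fatter yellow tin with a red band (54 mm) and the flat blue and silver can (84 mm) beside it are too wide for the hole.
- board: Round brown wooden board, 140 mm in diameter, 12 mm thick, fixed on the counter. Origin: centre of its underside; z up; its top is 12 mm above the origin.
Things that resemble listed ones, but are neither listed nor needed, are in the scene too. Of the things that look like the tart_base, the middle-sized one is meant.

How it is judged:
By the outcome, as a careful person would: the job done as asked, in the order asked, and still so for the second after the job is handed in, with the robot touching nothing.
It also fails if it takes over 61 s, if anything falls off the work surface, if the arm or the gripper's body presses on something with over 40 N, if the wrist force passes 120 N, or if a joint passes its speed limit or range.

## Working session

There is one attempt and no reset: what is moved stays moved. The work goes in short steps, each a Python script; the robot and the scene stay as the last script left them, time stands still between calls to the robot, and variables do not carry over. Pictures are saved under pics/ and viewed, at most 12 in all, crops included, and the job is handed in when it is done.

```bash
mkdir -p pics; cat > h.py <<'E'
import numpy as np, cv2
from plant import robot
def pix2w(cal,u,v,z):
    f=192/np.tan(np.radians(cal["vertical_fov"])/2)
    d=np.array([(u-cal["cx"])/f,(v-cal["cy"])/f]); s=d.copy()
    for _ in range(30): s=d/(1+cal["k1"]*(s@s))
    R=cv2.Rodrigues(np.array(cal["rvec"],float))[0]; t=np.array(cal["tvec"],float).ravel()
    c=-R.T@t; r=R.T@np.array([s[0],s[1],1.])
    return c+r*(z-c[2])/r[2]
def w2pix(cal,p):
    f=192/np.tan(np.radians(cal["vertical_fov"])/2)
    R=cv2.Rodrigues(np.array(cal["rvec"],float))[0]; c=R@np.array(p)+np.array(cal["tvec"],float).ravel()
    s=c[:2]/c[2]; s=s*(1+cal["k1"]*(s@s)); return s*f+[cal["cx"],cal["cy"]]
E
python3 - <<'E'
from h import *
ims=[]
for n in("scene","side","wrist"):
    c=robot.get_calibration(n); print(n,{k:np.round(v,3).tolist() for k,v in c.items()})
    im=robot.grab_frame(n); cv2.imwrite(f"pics/{n}0.png",im); ims.append(im)
o=robot.observe();print(o["time"],o["tcp_rot"],robot.tip_reach)
E
```

```text
scene {'vertical_fov': 51.546, 'cx': 258.458, 'cy': 193.658, 'k1': -0.032, 'rvec': [0.902, 2.596, -0.994], 'tvec': [0.384, -0.193, 0.914]}
side {'vertical_fov': 49.715, 'cx': 253.289, 'cy': 190.478, 'k1': -0.03, 'rvec': [2.333, -0.885, 0.332], 'tvec': [-0.374, 0.289, 0.683]}
wrist {'vertical_fov': 62.315, 'cx': 256.49, 'cy': 195.117, 'k1': -0.033, 'rvec': [-2.863, -0.0, 0.002], 'tvec': [-0.599, -0.036, 0.378]}
0.15 [-1.79941918e+02 -1.16523048e-02  9.00006314e+01] 0.0726
```

View pics/scene0.png

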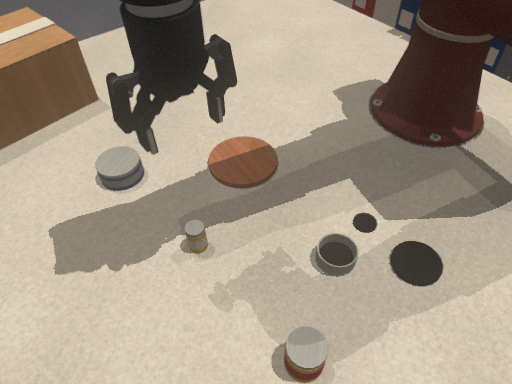

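View pics/wrist0.png

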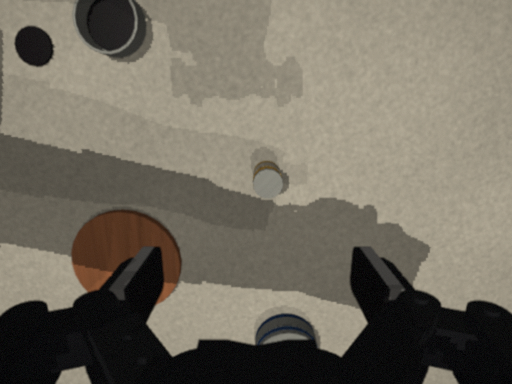

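The scene view shows the tart tin at (337,248), slim tin lid at (195,228), board at (243,160), fat tin at (305,345), flat can at (120,163), and loose black discs at (365,222) and (416,262). The wrist view shows the slim lid at (268,184), the board at (127,258), and the ring's top at about (108,22).

```bash
python3 - <<'E'
from h import *
S=cv2.imread("pics/scene0.png");D=cv2.imread("pics/side0.png")
a=cv2.resize(S[190:300,160:400],None,fx=3.3,fy=3.3,interpolation=cv2.INTER_CUBIC)
cv2.imwrite("pics/crop1.png",a)
c=robot.get_calibration("scene");w=robot.get_calibration("wrist")
for n,u,v,z in(("lid",195,228,.052),("ring top",337,249,.028),("board",243,160,.012),("fat",306,346,.07),("can",119,161,.03),("small",365,222,.006),("big",416,262,.006)): print(n,pix2w(c,u,v,z).round(4))
for n,u,v,z in(("lid",268,184,.052),("board",127,258,.012),("ring top",108,22,.028)): print("w",n,pix2w(w,u,v,z).round(4))
E
```

```text
lid [ 0.6102 -0.0056  0.052 ]
ring top [0.4484 0.1541 0.028 ]
board [ 0.4334 -0.1184  0.012 ]
fat [0.605  0.2475 0.07  ]
can [ 0.6338 -0.2526  0.03  ]
small [0.357  0.1364 0.006 ]
big [0.354  0.2432 0.006 ]
w lid [ 0.6113 -0.0104  0.052 ]
w board [ 0.4358 -0.1166  0.012 ]
w ring top [0.4519 0.1493 0.028 ]
```

View pics/crop1.png

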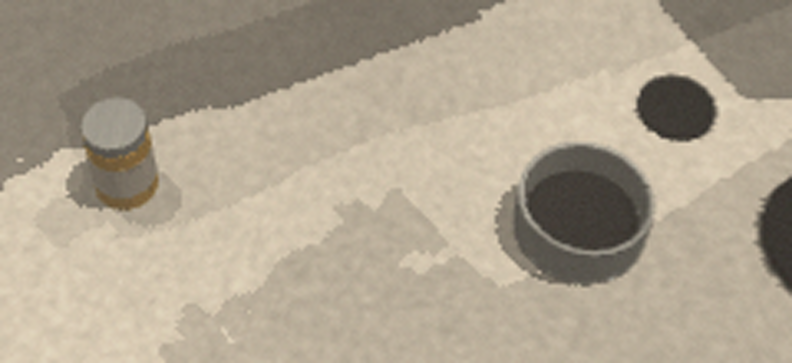

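View pics/side0.png

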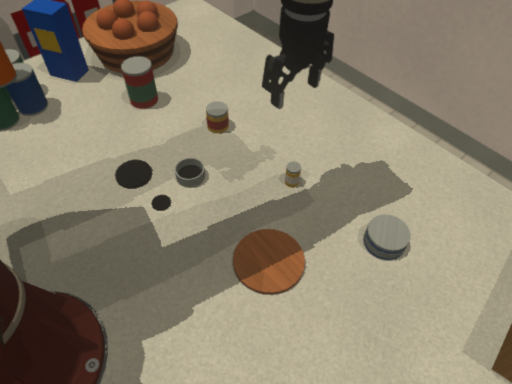

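The crop shows the base lying black inside the ring, with the ring rim at about scene (337,250). The side view agrees on the layout and shows nothing close to the ring, tin or board. Next I take close wrist views of the tin and the ring.

```bash
python3 - <<'E'
from h import *
O=[180,0,90]; ims=[]
for n,p in(("lid",[.611,-.008,.2]),("ring",[.450,.152,.2])):
    robot.move_pose(p,O); robot.pause(.15)
    c=robot.get_calibration("wrist"); im=robot.grab_frame("wrist"); np.save(n+".npy",c,allow_pickle=True)
    cv2.imwrite(f"pics/{n}1.png",im); ims.append(im)
    print(n,robot.observe()["tool_pos"],robot.observe()["time"])
cv2.imwrite("pics/pair.png",np.hstack([cv2.resize(i[90:290,156:356],None,fx=2,fy=2,interpolation=cv2.INTER_CUBIC) for i in ims]))
E
```

```text
lid [ 0.61217439 -0.00815153  0.20289534] 0.85
ring [0.45081426 0.15125024 0.20004123] 1.9583
```

View pics/pair.png

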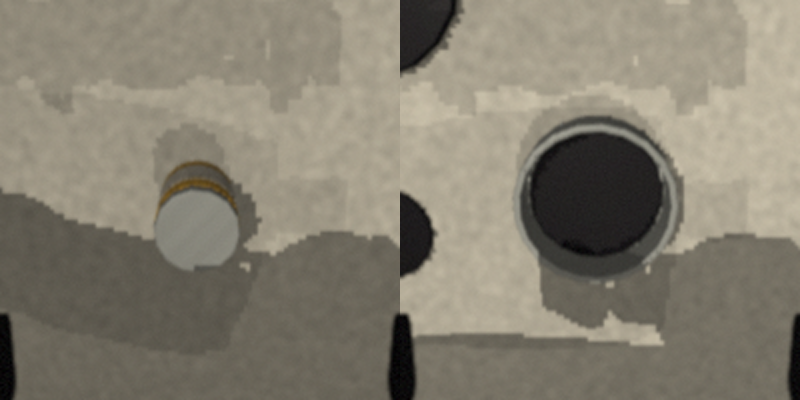

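The slim tin's lid is centred at wrist pixel (254.4,204.5). The ring's rim is centred near (254.5,190.5), and the base disc near (254,187).

```bash
python3 - <<'E'
from h import *
L=np.load("lid.npy",allow_pickle=True).item();G=np.load("ring.npy",allow_pickle=True).item()
print(pix2w(L,254.4,204.4,.052),pix2w(G,254.4,190.4,.028),pix2w(G,253.9,186.9,.009))
p=pix2w(G,254.4,190.4,.028);q=pix2w(G,253.9,186.9,.009)
xy=(p+q)[:2]/2
robot.move_pose([*xy,.13],[180,0,90]);robot.pause(.1)
print("hit",robot.line_to([*xy,.076],vel=.1,guard=4)); o=robot.observe();print(o["tool_pos"],o["ft_force"])
robot.set_gripper(.05); robot.pause(.2)
o=robot.observe();print(o["time"],o["tool_pos"],o["gripper_width"],o["gripper_force"],o["ft_force"])
cv2.imwrite("pics/grip.png",np.hstack([robot.grab_frame("scene")[190:310,250:420].repeat(2,0).repeat(2,1),robot.grab_frame("side")[110:230,110:280].repeat(2,0).repeat(2,1)]))
E
```

```text
[ 0.61112072 -0.00915317  0.052     ] [0.44918875 0.15517985 0.028     ] [0.44863756 0.15310831 0.009     ]
hit False
[0.4492807  0.15414833 0.07663542] [0.64811038 0.62780946 0.43796009]
3.6667 [0.4497354  0.15420346 0.07727641] 0.06305089400823456 66.61493074614555 [-0.74491425  0.24545305  6.96091338]
```

View pics/grip.png

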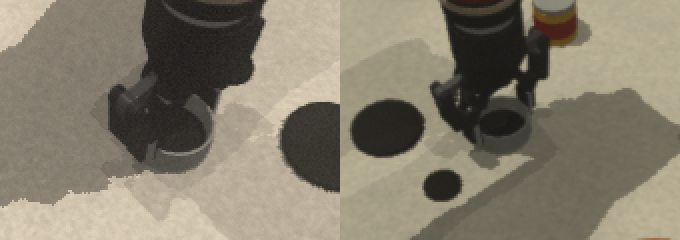

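The ring appears gripped between both fingers with the base still in it. I lift it and check from the wrist camera where it sits in the gripper.

```bash
python3 - <<'E'
from h import *
robot.line_to([.4493,.1541,.16],vel=.1)
robot.move_pose([.6112,-.0092,.16],[180,0,90]); robot.pause(.3)
c=robot.get_calibration("wrist");np.save("held.npy",c,allow_pickle=True)
im=robot.grab_frame("wrist");o=robot.observe();print(o["time"],o["tool_pos"],o["gripper_width"],o["ft_force"])
for z in(.028,):
  print(w2pix(c,[*o["tool_pos"][:2],o["tool_pos"][2]-.0773+z]))
s=robot.grab_frame("scene")[130:290,110:310]
cv2.imwrite("pics/held.png",np.hstack([cv2.resize(im[164:364,156:356],(400,400),interpolation=cv2.INTER_CUBIC),cv2.resize(s,(400,400))[:, :400]]))
E
```

```text
6.025 [ 0.61101578 -0.00846602  0.16029693] 0.06320408457168619 [-0.08273321 -0.07927109 -1.24651753]
[257.05040027 276.30374082]
```

View pics/held.png

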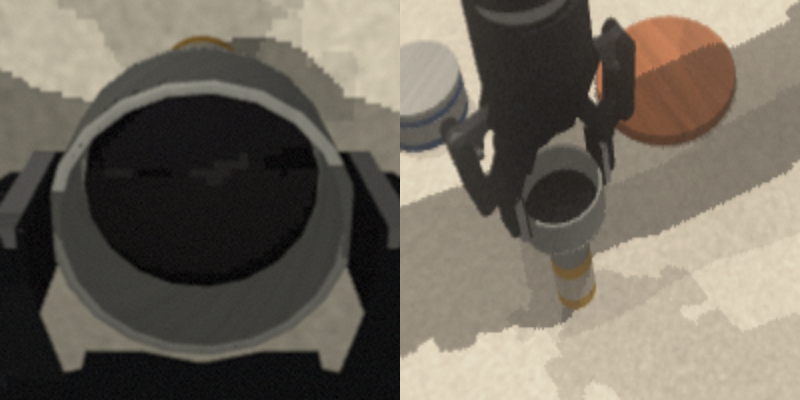

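The ring is held level, with rim extremes at crop columns 52 and 352 and rows 82 and 358 (wrist pixels 182–332 and 205–343). I fit its offset from the TCP.

```bash
python3 - <<'E'
from h import *
from scipy.optimize import least_squares
c=np.load("held.npy",allow_pickle=True).item(); a=np.linspace(0,2*np.pi,200)
def ext(p):
    P=np.array([w2pix(c,[p[0]+.033*np.cos(t),p[1]+.033*np.sin(t),p[2]]) for t in a]); return np.r_[P.min(0),P.max(0)]
r=least_squares(lambda p:ext(p)-[182,205,332,343],[.611,-.0085,.111],x_scale=.01,diff_step=1e-4)
print(r.x,r.fun, r.x-np.array([.61102,-.00847,.1603]))
E
```

```text
[ 0.61100589 -0.01152037  0.10782008] [-1.21794105  1.27880269  1.21978609 -1.48133611] [-1.41051412e-05 -3.05036765e-03 -5.24799155e-02]
```

```bash
python3 - <<'E'
from h import *
x,y=.6112,-.0067
robot.line_to([x,y,.142],vel=.08); robot.pause(.2)
h=robot.line_to([x,y,.0755],vel=.03,guard=5)
o=robot.observe();print(h,o["time"],o["tool_pos"],o["gripper_width"],o["ft_force"])
cv2.imwrite("pics/low.png",np.hstack([cv2.resize(robot.grab_frame("scene")[180:280,145:245],(400,400)),cv2.resize(robot.grab_frame("side")[120:220,240:340],(400,400))]))
E
```

```text
True 8.625 [ 0.61118043 -0.00670726  0.07734306] 0.06337295423081804 [-0.50010889  0.18668342  5.66928482]
```

View pics/low.png

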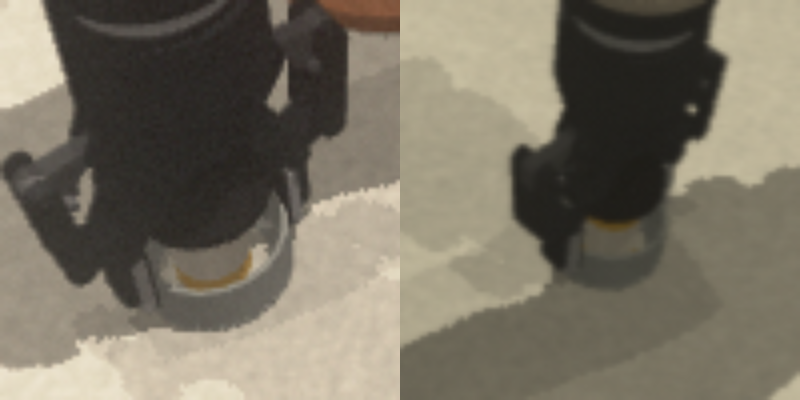

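The ring is on the counter around the tin, and the base is up on the lid. I release the ring, photograph the base, and touch the board with the fingers at 57 mm to find the tip height at that opening.

```bash
python3 - <<'E'
from h import *
O=[180,0,90]
robot.set_gripper(.085); robot.pause(.1)
robot.line_to([.6112,-.0067,.22],vel=.1); robot.pause(.3)
c=robot.get_calibration("wrist");np.save("base.npy",c,allow_pickle=True); im=robot.grab_frame("wrist"); cv2.imwrite("pics/basefull.png",im)
cv2.imwrite("pics/base.png",cv2.resize(im[100:300,156:356],(600,600),interpolation=cv2.INTER_CUBIC))
print(robot.observe()["time"],robot.observe()["tool_pos"])
robot.set_gripper(.057)
robot.move_pose([.4346,-.1175,.13],O); robot.pause(.3)
h=robot.line_to([.4346,-.1175,.082],vel=.03,guard=2.5); o=robot.observe(); print(h,o["time"],o["tool_pos"],o["gripper_width"],o["ft_force"])
robot.line_to([.4346,-.1175,.15],vel=.1); robot.set_gripper(.085)
E
```

```text
11.125 [ 0.61116918 -0.00668618  0.21987295]
False 14.475 [ 0.4346929  -0.11756682  0.08218289] 0.057036890966325214 [-0.19809228 -0.48514533  0.19510958]
```

View pics/base.png

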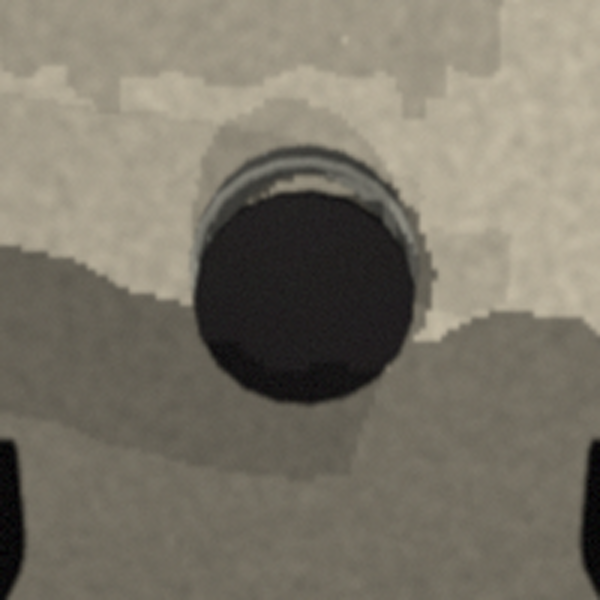

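The base lies level on the lid, centred at wrist pixel (257.5,199). The fingers had not reached the board at TCP 0.082, so I probe further down.

```bash
python3 - <<'E'
from h import *
c=np.load("base.npy",allow_pickle=True).item(); print(pix2w(c,257.3,198.8,.058))
robot.set_gripper(.057); robot.line_to([.4346,-.1175,.085],vel=.1); robot.pause(.3)
h=robot.line_to([.4346,-.1175,.068],vel=.02,guard=2.5); o=robot.observe(); print(h,o["time"],o["tool_pos"],o["gripper_width"],o["ft_force"])
robot.line_to([.4346,-.1175,.15],vel=.1); robot.set_gripper(.085)
E
```

```text
[ 0.61115845 -0.00639313  0.058     ]
True 17.6333 [ 0.43475011 -0.11757416  0.08020209] 0.05688791662450434 [-2.20596252  1.04950021  7.12307219]
```

```bash
python3 - <<'E'
from h import *
O=[180,0,90]; x,y=.6112,-.0066
robot.move_pose([x,y,.17],O); robot.pause(.2)
h=robot.line_to([x,y,.1222],vel=.06,guard=4); robot.pause(.1)
robot.set_gripper(.045); robot.pause(.2)
o=robot.observe(); print(h,o["time"],o["tool_pos"],o["gripper_width"],o["gripper_force"],o["ft_force"])
robot.line_to([x,y,.19],vel=.06); robot.pause(.3)
o=robot.observe(); print(o["time"],o["tool_pos"],o["gripper_width"],o["gripper_force"],o["ft_force"])
w=robot.grab_frame("wrist")
cv2.imwrite("pics/lift.png",np.hstack([cv2.resize(w[184:384,156:356],(400,400)),cv2.resize(robot.grab_frame("side")[90:210,230:350],(400,400))]))
E
```

```text
False 21.6 [ 0.61132528 -0.00662768  0.12315648] 0.053325975532905474 61.51363492012024 [-2.56917655 -0.50427446  6.66103963]
23.1833 [ 0.61113335 -0.006577    0.18985595] 0.053084757159577 62.821537256240845 [-0.23865621 -0.05338246 -0.70081368]
```

View pics/lift.png

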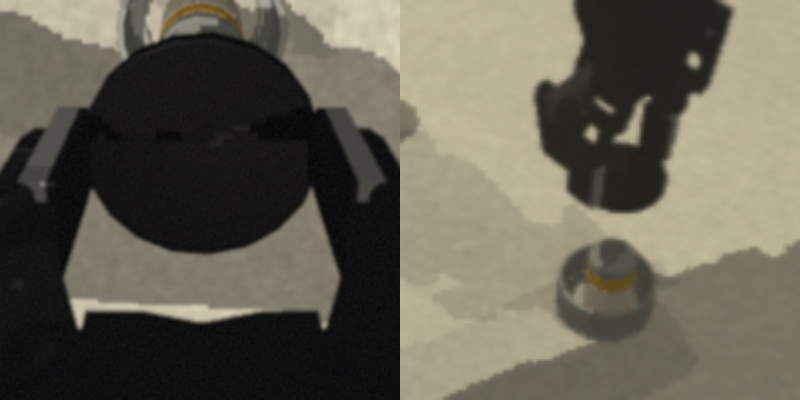

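The base is held level, and the tin stands inside the ring. Now I set the base down on the board.

```bash
python3 - <<'E'
from h import *
x,y=.4346,-.1175
robot.move_pose([x,y,.14],[180,0,90]); robot.pause(.3)
robot.line_to([x,y,.092],vel=.06); robot.pause(.3)
h=robot.line_to([x,y,.0795],vel=.015,guard=3)
o=robot.observe(); print(h,o["time"],o["tool_pos"],o["gripper_width"],o["ft_force"])
robot.pause(.2); robot.set_gripper(.085); robot.pause(.2)
robot.line_to([x,y,.2],vel=.1)
robot.move_pose([.53,.1,.3],[180,0,90]); robot.pause(.3)
cv2.imwrite("pics/end.png",np.hstack([cv2.resize(robot.grab_frame("scene")[120:280,150:310],(400,400)),cv2.resize(robot.grab_frame("side")[140:300,190:350],(400,400))]))
o=robot.observe();print(o["time"],o["ft_force"])
E
```

```text
True 26.3 [ 0.43453972 -0.11745695  0.08315516] 0.053426883925894814 [0.38246196 0.23749072 4.04000498]
29.8583 [ 0.36908889 -0.61522795  0.21317585]
```

View pics/end.png

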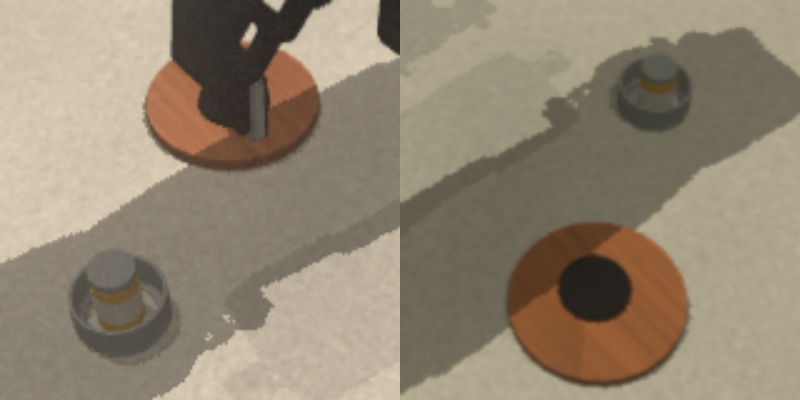

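The base lies flat near the centre of the board, and the tin stands inside the ring, which sits flat on the counter. The gripper is clear of everything.

```bash
python3 -c "
from plant import robot
print(robot.job_done())"
```

```text
the job is handed in; nothing more can be done
None
```

The job is handed in at about 30 s of the allowed 61 s: the last pictures show the ring flat on the counter around the standing spice tin and the base flat on the board, where it was set down under guarded contact.

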